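# Load-test a return spring and sort it

### The job

Test the return spring standing in the spring tester: with the fingers shut, press straight down on the top of its cap with 15 newtons (within about 1.5 N, and never over 19 N) for about two seconds, then let it rise; the drag pointer stays behind at the loaded length. If the pointer stopped above the reference mark the spring is good, so lift it out and stand it upright in the round pan; if it went below the mark the spring is weak and belongs upright in the square tray; do not touch the pointer or the mark yourself.

Things in the scene. Friction and masses are not known exactly. Their poses are not given: they have to be found in the camera images.
- tester: Fixed spring tester: grey base plate 110 x 175 x 12 mm with a steel seat ring (8 mm high, 54 mm inside, 65 mm outside) round the spring's foot; two thin rods and an aluminium scale plate, up to 104 mm high. Origin at bench level under the spring's axis; z up; the rods stand 64 mm (drag pointer) and 92 mm (reference mark) from the axis towards its +y; the scale faces its -x.
- spring: Loose spring cartridge standing in the seat ring, 110 mm high, under 1 kg: steel foot (50 mm diameter, 12 mm high), open coil, steel cap that slides straight down against the coil, at most 42 mm. Origin at the centre of the foot's underside, z up. Rate 400 N/m; the preload differs each time and cannot be seen: the cap starts to move at 2 to 9.5 N and is 13 to 32 mm down at 15 N.
- spring_grip (a point): Point to grasp the spring cartridge: on the axis of the cap's round boss (40 mm diameter, 32 mm high), 16 mm below its flat top, 94 mm above the underside of the foot when unloaded. Below the boss the cap has a flange of 72 mm diameter, 6 mm thick, whose top is 16 mm below this point. Rises and sinks with the cap; z up.
- drag_pointer: Steel drag pointer on the nearer rod of the tester; origin in its slider, on the rod, at the height of its blade. The blade ends 30 mm from the spring's axis, 5 mm under the cap's flange, clear of the foot if the spring is lifted straight up; the sinking flange pushes the pointer down (friction 0.4 N) and it stays at the lowest height reached when the cap rises.
- ref_mark: Brass reference collar on the outer rod of the tester, clamped stiffly at a height that differs each time; origin on the rod at the height of its small blade. Compare its height with the drag pointer's.
- round_pan: Fixed round shallow steel pan for good springs, 120 mm across, walls 20 mm high and 3 mm thick, floor 4 mm thick. Origin at its centre at bench level.
- square_tray: Fixed square shallow steel tray for weak springs, 115 x 115 mm outside, walls 20 mm high and 3 mm thick, floor 3 mm thick. Origin at its centre at bench level.
Things that resemble listed ones, but are neither listed nor needed, are in the scene too. What is shaped like the spring but green or yellow is not meant.

How it is judged (in metres and radians):
On the way, in this order (a step that is already met when the one before it is completed fails the run):
1. the shut fingers press the cap with 15 N (13.5 to 16.5 N) for a second, at least 8 mm down (contact force between the fingers and spring between 13.5 and 16.5 N and z of spring_grip in the frame of spring below 0.086 m and horizontal distance between spring and tester below 0.006 m), for 1 s.
2. the spring is lifted out of the tester (height (world z) of spring above 0.035 m), for 0.1 s.
At the end, for the whole second after the job is handed in: The spring stands upright (within 0.12 rad) and at rest on the floor of the round pan if the drag pointer stopped above the reference mark, or of the square tray if it stopped below it; when the two heights agree within 2 mm either place is right (angle between spring's own z axis and vertical below 0.12 rad and linear speed of spring below 0.02 m/s and ((z of drag_pointer in the frame of ref_mark above -0.002 m and horizontal distance between spring and round_pan below 0.036 m and height (world z) of spring below 0.01 m) or (z of drag_pointer in the frame of ref_mark below 0.002 m and horizontal distance between spring and square_tray below 0.047 m and height (world z) of spring below 0.01 m))); the robot touches nothing.
It fails at once if the spring is pressed down in the tester with more than 19 N (contact force between the fingers and spring above 19 N and z of spring_grip in the frame of spring below 0.088 m and horizontal distance between spring and tester below 0.02 m).
It fails at once if the robot touches the drag pointer (contact force between any of the fingers, the arm and drag_pointer above 0.5 N).
It fails at once if the robot touches the reference mark (contact force between any of the fingers, the arm and ref_mark above 0.5 N).
It also fails if it takes over 59 s, if anything falls off the work surface, if the arm or the gripper's body presses on something with over 40 N, if the wrist force passes 120 N, or if a joint passes its speed limit or range.

### The arm

A 6-joint arm with a two-finger parallel gripper is mounted at the origin on the work surface; the furniture and walls round the work are solid. World frame = base frame: x ahead of the robot, y to its left, z up, the work surface at z = 0. Lengths are in mm, angles in rad, forces in N, time in s.
With the tool pointing down it reaches from about 350 to 725 mm from the base axis. Payload 6 kg.
Tool frame: the origin (TCP) lies where the fingers leave the gripper's body, on its centre line; the fingertips stand 73 mm ahead of it and the grasp point (between the pads) lies 54 mm ahead of it (env.tcp_to_grasp is the distance from the TCP to the grasp point, in mm); z points along the fingers, y is the line along which they close (so a half turn about z gives the same grasp; the last joint's range is limited). The gripper opens to 85 mm and grips with 20 to 120 N. Pads are 22 mm wide; open, the fingers measure 114 mm over their backs; the gripper's body (76 mm by 85 mm) begins 54 mm behind the grasp point. The pads swing forward as they close: fully open they stand 13 mm farther back than shut.
Start: joints at [-0.899, 0.04, 0.085, 0, -1.615, -0.334], TCP at [198.86, -566.071, 303.861] pointing down, gripper open.
Joint ranges: [-2.56, 2.56], [-1.29, 2.01], [-1.08, 1.49], [-3.29, 1.98], [-2.81, -0.18], [-2.99, 2.99]. Speed limits (rad/s): [2.57, 2.57, 3.01, 3.14, 3.14, 3.14].

### API

Orientations are given as a unit quaternion [x, y, z, w].
In Python, from plant import sense, cams, order, nets, env gives the robot as it stands.
- The arm moves only by the tool step_arm, never from a script. Its argument "steps" is a list of rows, each a list of 2 entries, a list of its own where there are three numbers: the shift along the world's x, y, z in m, then the turn, a rotation vector about the world's x, y, z in units of 5 degrees (1.0 is 5 degrees). In form: [[[dx, dy, dz], [ax, ay, az]], ...]. A call has 1 to 10 rows; each row is the pose to reach, as a shift and turn from the pose commanded when the call began; what a row does not reach only later rows make up. A row lasts 1/12 s, in which the tool goes at most 41.7 mm and 7.16 degrees, less where a joint would pass 70% of its speed; a pose out of reach is approached as far as the arm can. A call with a gripper value outside its range is refused whole. "hand" is the gripper's target within -1 to 1 (fully open at 1, half-way at 0, shut at -1), set as the call begins (left out, the last holds). The fingers move at their own pace and stop on an object; "force" is the grip in N (left out, the last holds). Time passes only in rows, so rows that repeat a pose let the fingers close. It gives the time, the measured TCP pose, the force, the opening and the grip force at its end, in the units of the state.
- sense(): the state, without advancing time (a new reading comes with each control period).
- cams.camera(name): name is "scene" or "top"; returns the picture (420x560x3 uint8, red, green, blue); there is no depth.
- cams.camera_params(name): a dict with "mtx" (3x3 intrinsics, pixels), "R" (3x3) and "t" (3): a world point X has camera coordinates R X + t. Camera axes: x right, y down, z forward; pixel columns grow to the right and rows downward; lengths in mm; the calibration is good to about 2 mm. A picture is of the moment at which its call begins. camera_params takes no time and is no camera call.
- order.finish_job(): hands the job in; it is judged then, once.
Trained networks look in the newest picture that a camera, given by its name, has taken for a name from the list of things; names that differ only in an ending like _2 or _b are one class to them, and where a whole thing is asked for, a point or a joint stands for the part that bears it (a point fixed in the world has none). Each returns a list of dicts, best first, with "confidence" (0 to 1); they miss things now and then, are a little off and sometimes report something else, mostly with a low value. They report only what shows in the picture. A call takes as long as a camera call. They do not tell look-alikes from the thing itself.
- nets.boxes_of(name, camera): "at" ([column, row] in pixels, amid what is visible of it).
The state is a dict: "time": time; "joint_pos": joint angles; "qd": joint speeds; "joint_torque": joint torques, N m; "eef_pos": TCP position; "orientation": TCP orientation; "contact_force": force on the tool from outside, world axes, zero at the start; "ft_torque": the same for the moment, N m; "finger_gap": finger opening in mm; "grip_force": force on a finger pad.
Only numpy, scipy, OpenCV 4.12 (cv2) and the standard library are available. Lean on these libraries where they do the work, as an engineer would, in place of code of your own. Each camera call takes 0.05 s, during which the arm holds its last target. There are 200 camera calls.

## Working session

There is one attempt and no reset: what is moved stays moved. The work goes in short steps, Python scripts to look and compute and a tool call to move; the robot and the scene stay as the last step left them, time stands still between calls to the robot, and variables do not carry over. Pictures are saved under pics/ and viewed, at most 10 in all, crops included, and the job is handed in when it is done.

Besides the shell and the picture viewer there is one more tool, called after "Request:" as name([rows], argument=value, ...), one row to a line, values as JSON. step_arm: Moves the arm, as the interface text tells. Its arguments: {"type":"object","properties":{"steps":{"type":"array"},"hand":{"type":"number"},"force":{"type":"number"}},"required":["steps"]}

```bash
mkdir -p pics; python3 - <<'E'
from plant import sense,cams,nets
import cv2,numpy as np
for c in("scene","top"):
    cv2.imwrite(f"pics/{c}1.png",cams.camera(c)[:,:,::-1])
    for n in("tester","spring","spring_grip","drag_pointer","ref_mark","round_pan","square_tray"):
        print(c,n,[(np.round(d["at"],1).tolist(),round(d["confidence"],2)) for d in nets.boxes_of(n,c)][:4])
    p=cams.camera_params(c);print(np.round(p["mtx"],1).tolist(),np.round(-p["R"].T@p["t"]),np.round(p["R"],2).tolist())
print(sense())
E
```

```text
scene tester [([303.6, 220.1], 0.66)]
scene spring [([278.7, 195.3], 0.64)]
scene spring_grip [([319.4, 224.2], 0.97), ([246.5, 228.0], 0.9), ([280.2, 195.2], 0.75)]
scene drag_pointer []
scene ref_mark [([164.0, 240.8], 0.24)]
scene round_pan [([393.7, 226.5], 0.67)]
scene square_tray [([165.4, 241.6], 0.86), ([275.2, 197.9], 0.59)]
[[544.1, 0.0, 278.0], [0.0, 544.1, 213.7], [0.0, 0.0, 1.0]] [1489. -178.  549.] [[0.19, 0.98, -0.02], [0.42, -0.1, -0.9], [-0.89, 0.16, -0.43]]
top tester [([254.4, 238.1], 0.77)]
top spring [([314.0, 173.8], 0.94), ([279.1, 236.6], 0.8), ([254.3, 174.0], 0.65), ([252.1, 232.6], 0.17)]
top spring_grip [([278.1, 233.9], 0.8), ([314.6, 180.2], 0.75), ([252.7, 172.8], 0.67)]
top drag_pointer [([250.7, 231.9], 0.47)]
top ref_mark []
top round_pan [([161.3, 200.9], 0.68)]
top square_tray [([387.3, 235.4], 0.75)]
[[429.4, 0.0, 280.2], [0.0, 429.4, 209.8], [0.0, 0.0, 1.0]] [421.  24. 982.] [[-0.02, -1.0, 0.02], [-0.99, 0.01, -0.1], [0.1, -0.02, -0.99]]
{'time': 0.8, 'joint_pos': array([-8.99292036e-01,  4.02049370e-02,  8.48027514e-02, -1.58564901e-05,
       -1.61551200e+00, -3.33705646e-01]), 'qd': array([0.00112556, 0.00077223, 0.00079916, 0.00178141, 0.00059264,
       0.00053018]), 'joint_torque': array([ 3.27935086e-04, -3.67880702e+01,  3.47431326e+01,  6.93271011e+00,
       -7.96356544e-04, -1.86524822e-06]), 'eef_pos': array([ 198.86691894, -566.06569147,  303.85681006]), 'orientation': array([-1.68097784e-01,  9.85770324e-01,  5.54572378e-05, -2.14462008e-05]), 'contact_force': array([-0.6026504 , -0.37822635,  0.00168183]), 'ft_torque': array([ 0.00907612,  0.02341319, -0.06420958]), 'grip_force': 0.0, 'finger_gap': 85.39829243442792}
```

```bash
python3 - <<'E'
import cv2
a=cv2.imread("pics/scene1.png")[130:290,130:430];b=cv2.imread("pics/top1.png")[120:300,100:440]
cv2.imwrite("pics/a.png",cv2.resize(a,(800,427),interpolation=3));cv2.imwrite("pics/b.png",cv2.resize(b,(800,424),interpolation=3))
E
```

```text
(no output)
```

View pics/a.png

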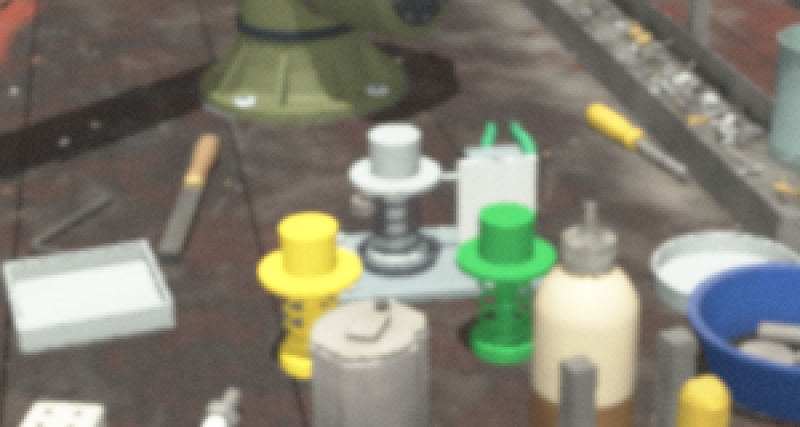

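View pics/b.png

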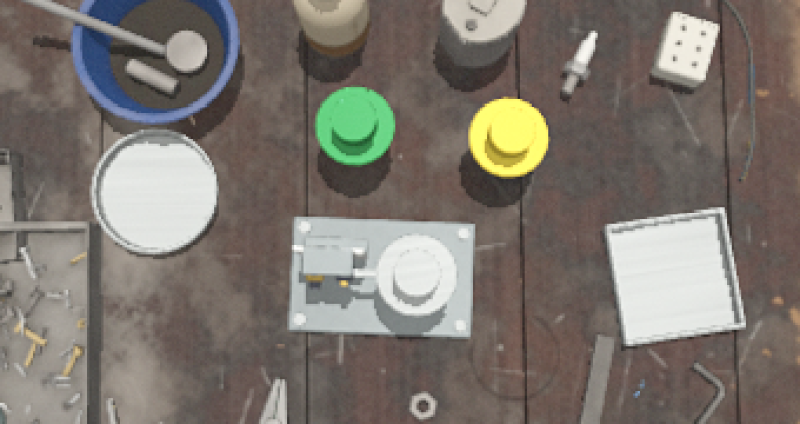

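The scene picture shows the bare steel spring in the tester at about (279,195), seen from behind the scale plate. The tray is on the left (165,241) and the pan on the right (394,227), with yellow and green decoys in front. In the top picture the cap top is at about (277,235.5), the pan at (166,201.5), the tray at (387,237), and the brass mark near (234,237).

```bash
cat > h.py <<'E'
from plant import sense,cams,nets
import cv2,numpy as np
def avg(c,n): return np.mean([cams.camera(c).astype(float) for _ in range(n)],0).astype(np.uint8)[:,:,::-1]
def ray(c,uv,z):
    p=cams.camera_params(c);K,R,t=map(np.array,(p["mtx"],p["R"],p["t"]));C=-R.T@t
    d=R.T@np.linalg.inv(K)@[uv[0],uv[1],1];return (C+d*(z-C[2])/d[2])
def proj(c,X):
    p=cams.camera_params(c);q=np.array(p["mtx"])@(np.array(p["R"])@X+np.array(p["t"]));return q[:2]/q[2]
E
python3 - <<'E'
from h import *
t=avg("top",16);s=avg("scene",16)
cv2.imwrite("pics/t16.png",t);cv2.imwrite("pics/s16.png",s)
a=cv2.resize(t[205:270,215:305],(800,578),interpolation=cv2.INTER_CUBIC)
b=cv2.resize(s[165:250,250:350],(700,595),interpolation=cv2.INTER_CUBIC)
cv2.imwrite("pics/c.png",a);cv2.imwrite("pics/d.png",b)
print("cap",ray("top",(277.2,235.6),122),ray("top",(276.8,236.9),90))
print("pan",ray("top",(165.9,201.6),20),"tray",ray("top",(386.9,237.3),20))
# base plate corners (crop b)
for u in((297,218),(474,224),(470,338),(288,330)): print(ray("top",(100+u[0]/2.353,120+u[1]/2.353),12))
E
```

```text
cap [456.55163626  13.35723972 122.        ] [455.19699383  13.84952196  90.        ]
pan [540.98579926 260.94700973  20.        ] tray [ 453.10971443 -234.42936751   20.        ]
[514.84941857 126.68760522  12.        ]
[506.53515642 -43.72534639  12.        ]
[397.43158313 -37.56818841  12.        ]
[407.90032809 135.6253092   12.        ]
```

View pics/c.png

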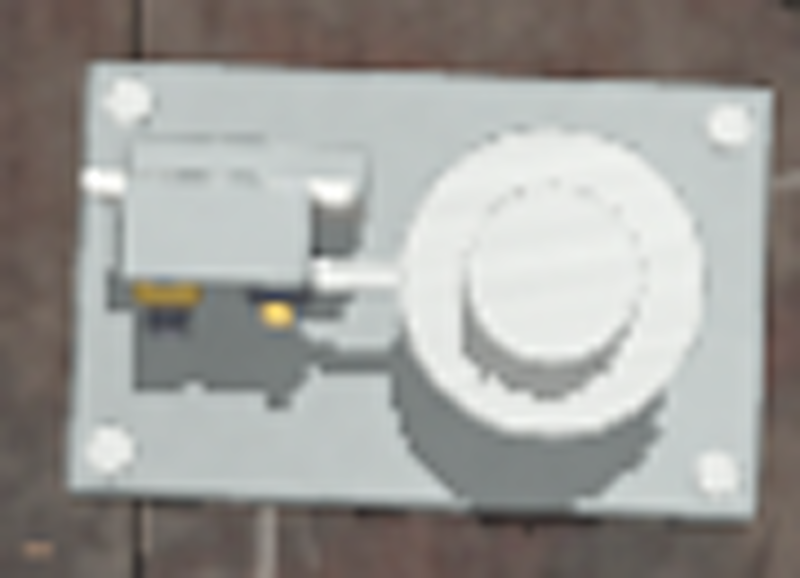

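View pics/d.png

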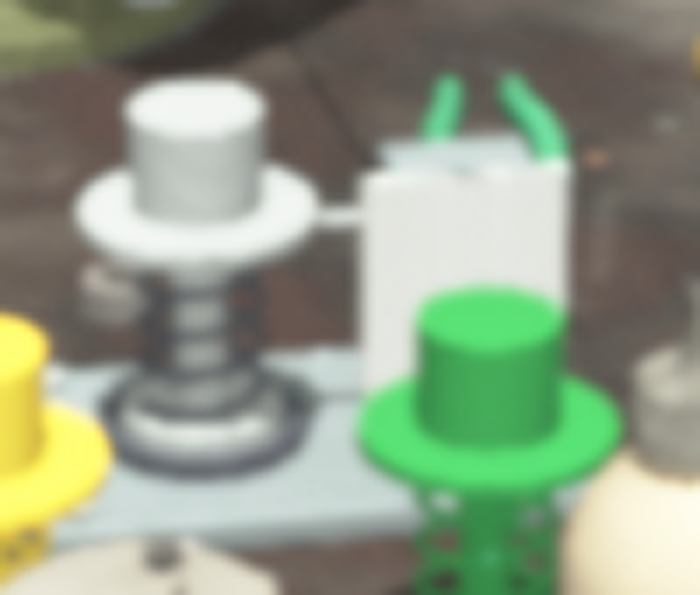

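The zooms show the scale's back panel and top cover hiding most of both rods: only brass at crop (168,293) and (277,313) shows, and the pointer blade at (360,273). I'll press first and compare the pictures before and after.

Request:
step_arm([
  [[0.2575,0.5795,0],[0,0,13.5]],
  [[0.2575,0.5795,0],[0,0,13.5]],
  [[0.2575,0.5795,0],[0,0,13.5]],
  [[0.2575,0.5795,0],[0,0,13.5]],
  [[0.2575,0.5795,0],[0,0,13.5]],
  [[0.2575,0.5795,0],[0,0,13.5]],
  [[0.2575,0.5795,0],[0,0,13.5]],
  [[0.2575,0.5795,0],[0,0,13.5]],
  [[0.2575,0.5795,0],[0,0,13.5]],
  [[0.2575,0.5795,0],[0,0,13.5]],
], hand=-1, force=30)

```text
time: 3.23
eef_pos: [368.2, -183.4, 304.4]
orientation: [-0.69, 0.724, -0.001, 0.001]
contact_force: [2.3, -0.1, -0.2]
finger_gap: -0.2
grip_force: 0.0
```

Request:
step_arm([
  [[0.088,0.197,-0.03],[0,0,0]],
  [[0.088,0.197,-0.03],[0,0,0]],
  [[0.088,0.197,-0.03],[0,0,0]],
  [[0.088,0.197,-0.03],[0,0,0]],
  [[0.088,0.197,-0.03],[0,0,0]],
  [[0.088,0.197,-0.03],[0,0,0]],
  [[0.088,0.197,-0.06],[0,0,0]],
  [[0.088,0.197,-0.09],[0,0,0]],
  [[0.088,0.197,-0.096],[0,0,0]],
  [[0.088,0.197,-0.096],[0,0,0]],
])

```text
time: 4.07
eef_pos: [455.2, 11.3, 206.1]
orientation: [-0.687, 0.726, 0.001, -0.002]
contact_force: [-0.6, -0.2, 0.8]
finger_gap: -0.0
grip_force: 0.0
```

Request:
step_arm([
  [[0,0.001,-0.004],[0,0,0]],
  [[0,0.001,-0.008],[0,0,0]],
  [[0,0.001,-0.01],[0,0,0]],
  [[0,0.001,-0.012],[0,0,0]],
  [[0,0.001,-0.014],[0,0,0]],
  [[0,0.001,-0.016],[0,0,0]],
  [[0,0.001,-0.016],[0,0,0]],
  [[0,0.001,-0.016],[0,0,0]],
])

```text
time: 4.73
eef_pos: [456.3, 12.7, 192.6]
orientation: [-0.687, 0.726, -0.0, 0.0]
contact_force: [-0.7, 0.2, 4.6]
finger_gap: -0.1
grip_force: 2.1
```

Request:
step_arm([
  [[0,0,-0.002],[0,0,0]],
  [[0,0,-0.004],[0,0,0]],
  [[0,0,-0.006],[0,0,0]],
  [[0,0,-0.008],[0,0,0]],
  [[0,0,-0.008],[0,0,0]],
  [[0,0,-0.008],[0,0,0]],
])

```text
time: 5.23
eef_pos: [456.4, 12.6, 185.1]
orientation: [-0.687, 0.726, -0.001, 0.001]
contact_force: [-1.8, 0.4, 7.4]
finger_gap: -0.5
grip_force: 3.6
```

Request:
step_arm([
  [[0,0,-0.003],[0,0,0]],
  [[0,0,-0.006],[0,0,0]],
  [[0,0,-0.009],[0,0,0]],
  [[0,0,-0.012],[0,0,0]],
  [[0,0,-0.014],[0,0,0]],
  [[0,0,-0.015],[0,0,0]],
  [[0,0,-0.015],[0,0,0]],
  [[0,0,-0.015],[0,0,0]],
])

```text
time: 5.9
eef_pos: [456.7, 12.6, 171.4]
orientation: [-0.688, 0.726, -0.001, 0.001]
contact_force: [-5.0, 1.0, 11.7]
finger_gap: -0.0
grip_force: 6.4
```

```bash
python3 - <<'E'
from h import *
F=[];
for i in range(6):
    s=sense();F.append([*s["contact_force"],s["eef_pos"][2]]);cams.camera("top")
print(np.round(F,2))
E
```

```text
[[-4.9800e+00  9.8000e-01  1.1670e+01  1.7138e+02]
 [-4.8300e+00  5.4000e-01  1.3000e+01  1.7142e+02]
 [-3.1300e+00  7.3000e-01  1.3330e+01  1.7144e+02]
 [-3.8000e+00  1.8000e-01  1.2700e+01  1.7143e+02]
 [-4.3600e+00 -7.0000e-02  1.2270e+01  1.7146e+02]
 [-4.4300e+00  7.0000e-01  1.3430e+01  1.7142e+02]]
```

Request:
step_arm([
  [[-0.0005,0,-0.002],[0,0,0]],
  [[-0.001,0,-0.004],[0,0,0]],
  [[-0.001,0,-0.004],[0,0,0]],
])

```text
time: 6.45
eef_pos: [456.2, 12.7, 167.8]
orientation: [-0.688, 0.726, -0.002, 0.002]
contact_force: [-2.6, 0.4, 14.7]
finger_gap: -0.3
grip_force: 7.1
```

```bash
python3 - <<'E'
from h import *
F=[];
for i in range(6):
    s=sense();F.append([*s["contact_force"],*s["eef_pos"]]);cams.camera("top")
print(np.round(np.mean(F,0),2))
E
```

```text
[-3.1500e+00  2.7000e-01  1.4120e+01  4.5620e+02  1.2640e+01  1.6797e+02]
```

Request:
step_arm([
  [[-0.001,0,-0.0015],[0,0,0]],
  [[-0.001,0,-0.002],[0,0,0]],
  [[-0.001,0,-0.002],[0,0,0]],
  [[-0.001,0,-0.002],[0,0,0]],
  [[-0.001,0,-0.002],[0,0,0]],
])

```text
time: 7.17
eef_pos: [455.9, 12.7, 166.7]
orientation: [-0.688, 0.726, -0.002, 0.002]
contact_force: [-1.2, -0.9, 15.0]
finger_gap: 0.0
grip_force: 7.3
```

```bash
python3 - <<'E'
from h import *
F=[];
for i in range(24):
    s=sense();F.append([*s["contact_force"],*s["eef_pos"]]);cams.camera("top")
F=np.array(F);print(np.round(F.mean(0),2),np.linalg.norm(F[:,:3].mean(0)),F[:,2].std(),sense()["time"])
E
```

```text
[-7.2000e-01 -1.7000e-01  1.4340e+01  4.5589e+02  1.2680e+01  1.6669e+02] 14.355807580928717 0.5420971109091887 8.3667
```

Request:
step_arm([
  [[0,0,-0.0015],[0,0,0]],
  [[0,0,-0.0015],[0,0,0]],
  [[0,0,-0.0015],[0,0,0]],
  [[0,0,-0.0015],[0,0,0]],
  [[0,0,-0.0015],[0,0,0]],
])

```text
time: 8.78
eef_pos: [455.9, 12.7, 165.3]
orientation: [-0.688, 0.726, -0.002, 0.002]
contact_force: [-1.2, 0.2, 15.8]
finger_gap: -0.0
grip_force: 7.6
```

```bash
python3 - <<'E'
from h import *
F=[];
for i in range(24):
    s=sense();F.append([*s["contact_force"],*s["eef_pos"]]);cams.camera("top")
F=np.array(F);print(np.round(F.mean(0),2),np.linalg.norm(F[:,:3].mean(0)),F[:,2].std(),sense()["time"])
E
```

```text
[-9.5000e-01 -5.0000e-02  1.5130e+01  4.5590e+02  1.2670e+01  1.6529e+02] 15.158984515607504 0.4343562123805373 9.9833
```

Request:
step_arm([
  [[0,0,0.01],[0,0,0]],
  [[0,0,0.03],[0,0,0]],
  [[0,0,0.06],[0,0,0]],
  [[0,0,0.1],[0,0,0]],
  [[0,-0.2,0.12],[0,0,0]],
  [[0,-0.2,0.12],[0,0,0]],
  [[0,-0.2,0.12],[0,0,0]],
  [[0,-0.2,0.12],[0,0,0]],
  [[0,-0.2,0.12],[0,0,0]],
  [[0,-0.2,0.12],[0,0,0]],
], hand=1)

```text
time: 10.82
eef_pos: [453.3, -191.9, 281.3]
orientation: [-0.685, 0.728, -0.0, -0.001]
contact_force: [-1.0, 0.8, -0.2]
finger_gap: 85.8
grip_force: 0.0
```

```bash
python3 - <<'E'
from h import *
t=avg("top",16);s=avg("scene",16)
cv2.imwrite("pics/t16b.png",t);cv2.imwrite("pics/s16b.png",s)
a=cv2.resize(t[220:255,220:265],(560,436),interpolation=2)
b=cv2.resize(s[175:240,265:345],(560,455),interpolation=2)
a0=cv2.resize(cv2.imread("pics/t16.png")[220:255,220:265],(560,436),interpolation=2)
cv2.imwrite("pics/e.png",np.vstack([cv2.resize(np.hstack([a0,a]),(800,311)),cv2.resize(b,(800,289)) if 0 else np.zeros((0,800,3),np.uint8)]))
cv2.imwrite("pics/f.png",b)
for c in("scene","top"):
  for n in("drag_pointer","ref_mark"):
    print(c,n,[(np.round(d["at"],1).tolist(),round(d["confidence"],2)) for d in nets.boxes_of(n,c)][:4])
# predicted tops
R=np.array([[.9985,.053],[-.053,.9985]])
def w(x,y,z): return np.array([*(np.array([456,13.2])+R@[x,y]),z])
for n,p in dict(pt_tip=(0,30),rod1=(0,64),rod2=(0,92)).items():
  for z in(12,40,55,67,104): print(n,z,np.round(proj("top",w(*p,z)),1),np.round(proj("scene",w(*p,z)),1))
print(sense()["time"])
E
```

```text
scene drag_pointer [([393.7, 227.4], 0.55)]
scene ref_mark []
top drag_pointer []
top ref_mark []
pt_tip 12 [263.4 237.4] [291.6 225.5]
pt_tip 40 [263.2 236.9] [291.5 214. ]
pt_tip 55 [263.  236.6] [291.4 207.6]
pt_tip 67 [262.9 236.4] [291.4 202.5]
pt_tip 104 [262.5 235.7] [291.2 186.5]
rod1 12 [248.4 236.8] [307.  224.3]
rod1 40 [247.6 236.3] [307.  212.7]
rod1 55 [247.2 236. ] [307.  206.4]
rod1 67 [246.9 235.8] [307.1 201.3]
rod1 104 [245.9 235.1] [307.1 185.3]
rod2 12 [235.9 236.4] [319.6 223.2]
rod2 40 [234.8 235.8] [319.7 211.7]
rod2 55 [234.2 235.6] [319.8 205.4]
rod2 67 [233.7 235.3] [319.9 200.3]
rod2 104 [232.1 234.5] [320.1 184.4]
12.6167
```

View pics/e.png

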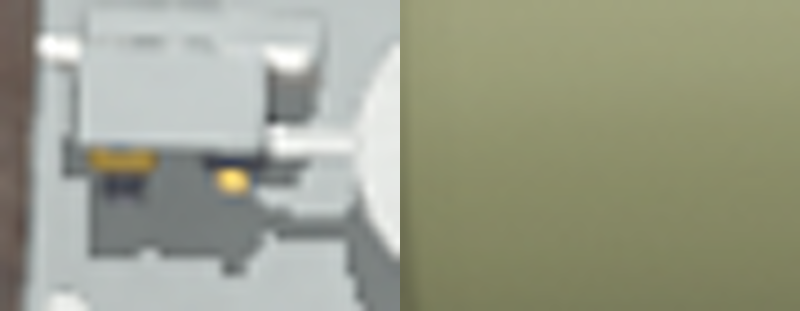

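View pics/f.png

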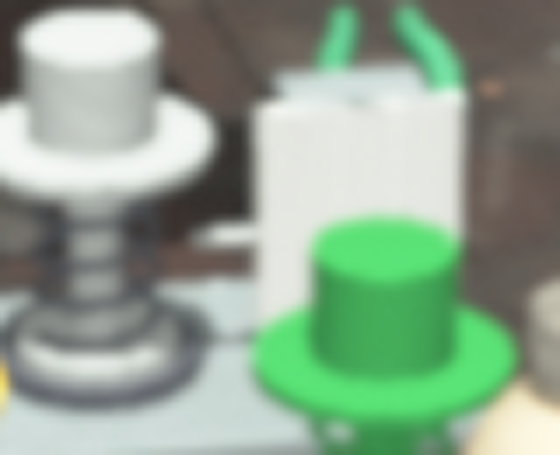

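Request:
step_arm([
  [[-0.12,-0.24,0],[0,0,0]],
  [[-0.12,-0.24,0],[0,0,0]],
  [[-0.12,-0.24,0],[0,0,0]],
  [[-0.12,-0.24,0],[0,0,0]],
  [[-0.12,-0.24,0],[0,0,0]],
  [[-0.12,-0.24,0],[0,0,0]],
  [[-0.12,-0.24,0],[0,0,0]],
  [[-0.12,-0.24,0],[0,0,0]],
])

```text
time: 13.28
eef_pos: [331.9, -430.1, 280.7]
orientation: [-0.686, 0.728, 0.001, -0.001]
contact_force: [0.2, 1.1, 0.0]
finger_gap: 85.2
grip_force: 0.0
```

```bash
python3 - <<'E'
from h import *
t=avg("top",20)
cv2.imwrite("pics/t16c.png",t)
a=cv2.resize(t[222:252,222:267],(800,300*16//9),interpolation=2)
cv2.imwrite("pics/g.png",cv2.resize(t[222:250,222:264],(798,300),interpolation=0)) 
g0=cv2.resize(cv2.imread("pics/t16.png")[222:250,222:264],(400,267),interpolation=0)
g1=cv2.resize(t[222:250,222:264],(400,267),interpolation=0)
k=lambda f:cv2.resize(f[226:247,226:268],(800,300),interpolation=cv2.INTER_CUBIC)
k2=lambda f:np.clip(k(f).astype(float)*1.5,0,255).astype(np.uint8)
cv2.imwrite("pics/g.png",np.vstack([k2(cv2.imread("pics/t16.png")),k2(t)]))
for c in("top",):
  for n in("drag_pointer","ref_mark"):
    print(c,n,[(np.round(d["at"],1).tolist(),round(d["confidence"],2)) for d in nets.boxes_of(n,c)][:4])
print(sense()["time"])
E
```

```text
top drag_pointer [([246.7, 235.7], 0.53)]
top ref_mark []
14.3833
```

View pics/g.png

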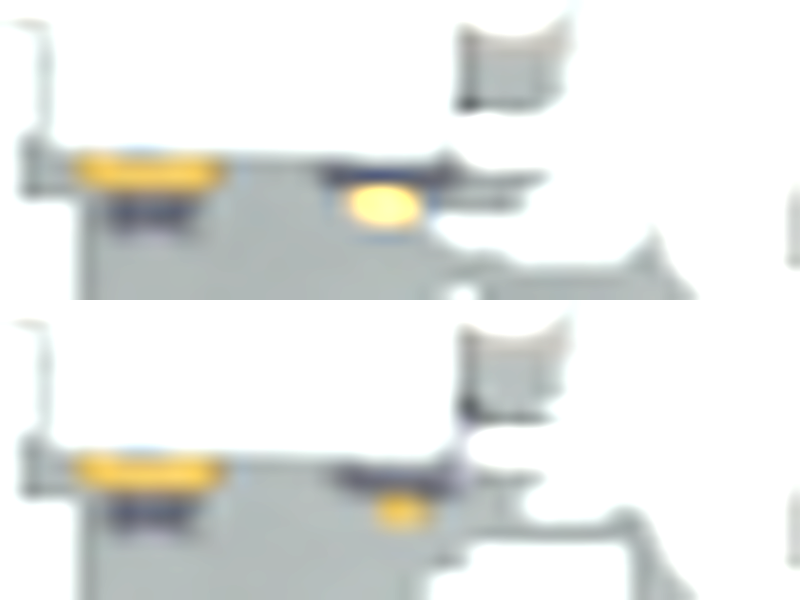

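The two halves show the same region before (top) and after (bottom). The pointer's slider and yellow dot moved right and down, while the mark's gold collar and navy knob at column 234 did not. I'll extract the profiles at subpixel level.

```bash
python3 - <<'E'
from h import *
np.set_printoptions(linewidth=220)
for f in("t16","t16c"):
    t=cv2.imread(f"pics/{f}.png").astype(int)
    print(f,"cols 228..252; R-B")
    for r in range(234,245): print(r,(t[r,228:253,2]-t[r,228:253,0]))
    print("G")
    for r in range(234,245): print(r,t[r,228:253,1])
E
```

```text
t16 cols 228..252; R-B
234 [-6 -7 -7 -6 -6 -6 -6 -6 -7 -6 -6 -6 -6 -5 -5 -7 -5 -5 -6 -6 -6 -5 -2 -1 -1]
235 [-5 -7 -7 -8 -7 -7 -7 -8 -8 -6 -6 -6 -5 -6 -5 -6 -6 -5 -6 -6 -6 -5 -1  1  0]
236 [ -5  -3  15  18  -3 -12  -4  11  10   1  -7  -6  -5  -5  -5  -6  -6  -5  -5  -6  -6  -5   0   2   1]
237 [-7  8 70 89 73 67 69 80 78 38 -8 -5 -5 -4 -5 -8 -8 -7 -8 -8 -8 -5 -1  0  1]
238 [ -6   4  57  91  89  92  91  93  92  45  -8  -6  -4  -5  -6 -10 -12 -16 -15 -14  -9  -7  -5  -5  -5]
239 [ -4  -4   7  22  30  29  30  36  32   5  -7  -5  -5  -5  -5  -9  47 112 110  62 -10  -6  -5  -5  -5]
240 [ -6  -6  -7  -7 -11 -11 -12 -10  -5  -8  -6  -6  -5  -4  -5  -8  49 122 124  97 -11  -6  -4  -5  -5]
241 [-6 -6 -5 -6 -9 -8 -9 -7 -5 -5 -5 -7 -5 -5 -5 -6 11 54 66 51 -9 -6 -6 -5 -4]
242 [-5 -5 -5 -6 -9 -9 -9 -8 -4 -4 -5 -4 -5 -4 -5 -6 -7 -9 -9 -4 -7 -6 -6 -6 -5]
243 [-6 -7 -5 -6 -6 -6 -5 -6 -5 -4 -5 -5 -4 -5 -4 -4 -5 -5 -5 -5 -5 -5 -6 -6 -6]
244 [-6 -6 -5 -5 -5 -5 -4 -5 -5 -4 -5 -4 -4 -5 -5 -4 -4 -5 -4 -4 -5 -4 -4 -4 -5]
G
234 [154 209 204 203 202 202 202 203 204 204 204 204 204 204 204 204 204 204 203 203
[... 2564 characters left out ...]
114 127 125 126 125 121  99  74  75  80  83  81  93 120 113 125]
239 [121 122 121 108  95 100  98  98 108 123 126 126 127 127 127 118  99  90  92  90  75  88 114 125 126]
240 [185 175 119  98  71  78  76  74 100 128 126 125 126 127 127 126 123 121 126 128 111 120 125 128 125]
241 [199 188 117  98  73  79  75  78 111 126 125 125 125 126 128 128 128 129 133 135 123 130 129 129 126]
242 [199 187 119 115 101 111 109 102 112 124 124 125 126 126 126 127 127 126 128 129 126 128 127 125 123]
243 [199 186 121 125 122 125 125 122 122 123 125 125 125 126 125 126 127 127 126 127 128 125 150 190 188]
244 [198 186 120 125 126 126 127 127 126 125 125 125 125 125 126 126 127 128 127 127 126 122 155 205 203]
```

Request:
step_arm([
  [[0.124,0.443,0],[0,0,0]],
  [[0.124,0.443,0],[0,0,0]],
  [[0.124,0.443,0],[0,0,0]],
  [[0.124,0.443,0],[0,0,0]],
  [[0.124,0.443,0],[0,0,0]],
  [[0.124,0.443,0],[0,0,0]],
  [[0.124,0.443,0],[0,0,0]],
  [[0.124,0.443,0],[0,0,0]],
  [[0.124,0.443,0],[0,0,0]],
  [[0.124,0.443,0],[0,0,0]],
])

```text
time: 15.22
eef_pos: [446.3, -24.0, 281.9]
orientation: [-0.688, 0.726, -0.0, 0.001]
contact_force: [1.1, -1.2, 0.1]
finger_gap: 85.4
grip_force: 0.0
```

Request:
step_arm([
  [[0.012,0.043,0],[0,0,0]],
  [[0.012,0.043,0],[0,0,0]],
  [[0.012,0.043,0],[0,0,0]],
])

```text
time: 15.47
eef_pos: [458.6, 19.0, 280.9]
orientation: [-0.689, 0.725, 0.0, -0.0]
contact_force: [1.0, -1.0, 0.4]
finger_gap: 85.2
grip_force: 0.0
```

Request:
step_arm([
  [[-0.0025,-0.006,-0.03],[0,0,0]],
  [[-0.0025,-0.006,-0.06],[0,0,0]],
  [[-0.0025,-0.006,-0.06],[0,0,0]],
  [[-0.0025,-0.006,-0.06],[0,0,0]],
])

```text
time: 15.8
eef_pos: [455.3, 9.7, 220.9]
orientation: [-0.687, 0.727, 0.0, -0.001]
contact_force: [0.1, 0.7, 1.7]
finger_gap: 85.5
grip_force: 0.0
```

Request:
step_arm([
  [[0.0007,0.0035,-0.02],[0,0,0]],
  [[0.0007,0.0035,-0.04],[0,0,0]],
  [[0.0007,0.0035,-0.052],[0,0,0]],
  [[0.0007,0.0035,-0.058],[0,0,0]],
  [[0.0007,0.0035,-0.058],[0,0,0]],
  [[0.0007,0.0035,-0.058],[0,0,0]],
])

```text
time: 16.3
eef_pos: [457.1, 14.3, 164.8]
orientation: [-0.687, 0.726, -0.001, 0.001]
contact_force: [0.4, 1.0, 1.0]
finger_gap: 85.6
grip_force: 0.0
```

Request:
step_arm([
  [[0,0,0],[0,0,0]],
  [[0,0,0],[0,0,0]],
  [[0,0,0],[0,0,0]],
  [[0,0,0],[0,0,0]],
  [[0,0,0],[0,0,0]],
  [[0,0,0],[0,0,0]],
  [[0,0,0],[0,0,0]],
  [[0,0,0],[0,0,0]],
], hand=-1, force=50)

```text
time: 16.97
eef_pos: [456.6, 14.5, 163.7]
orientation: [-0.687, 0.726, -0.0, 0.0]
contact_force: [-3.1, 1.6, 3.2]
finger_gap: 37.8
grip_force: 51.1
```

Request:
step_arm([
  [[0,0,0.01],[0,0,0]],
  [[0,0,0.025],[0,0,0]],
  [[0,0,0.045],[0,0,0]],
  [[0,0,0.07],[0,0,0]],
  [[0,0,0.1],[0,0,0]],
  [[0,0,0.13],[0,0,0]],
  [[0,0,0.13],[0,0,0]],
  [[0,0,0.13],[0,0,0]],
])

```text
time: 17.63
eef_pos: [456.6, 14.9, 293.1]
orientation: [-0.687, 0.726, 0.001, 0.0]
contact_force: [-0.5, 0.5, -9.7]
finger_gap: 37.9
grip_force: 52.4
```

Request:
step_arm([
  [[-0.0035,-0.03,0],[0,0,0]],
  [[-0.0035,-0.065,0],[0,0,0]],
  [[-0.0035,-0.1,0],[0,0,0]],
  [[-0.0035,-0.135,0],[0,0,0]],
  [[-0.0035,-0.17,0],[0,0,0]],
  [[-0.0035,-0.205,-0.01],[0,0,0]],
  [[-0.0035,-0.235,-0.02],[0,0,0]],
  [[-0.0035,-0.249,-0.03],[0,0,0]],
  [[-0.0035,-0.249,-0.05],[0,0,0]],
  [[-0.0035,-0.249,-0.07],[0,0,0]],
])

```text
time: 18.47
eef_pos: [451.8, -235.2, 218.9]
orientation: [-0.686, 0.727, 0.003, -0.001]
contact_force: [-0.3, 0.3, -9.2]
finger_gap: 38.3
grip_force: 52.3
```

Request:
step_arm([
  [[0.0005,0.0005,-0.02],[0,0,0]],
  [[0.0005,0.0005,-0.04],[0,0,0]],
  [[0.0005,0.0005,-0.055],[0,0,0]],
  [[0.0005,0.0005,-0.06],[0,0,0]],
  [[0.0005,0.0005,-0.063],[0,0,0]],
  [[0.0005,0.0005,-0.066],[0,0,0]],
  [[0.0005,0.0005,-0.068],[0,0,0]],
  [[0.0005,0.0005,-0.069],[0,0,0]],
  [[0.0005,0.0005,-0.069],[0,0,0]],
])

```text
time: 19.22
eef_pos: [453.8, -234.2, 155.4]
orientation: [-0.687, 0.726, -0.001, 0.0]
contact_force: [-1.3, 0.1, -5.2]
finger_gap: 37.9
grip_force: 52.5
```

Foot touching; lower a touch more, then open and rise.

Request:
step_arm([
  [[0,0,-0.001],[0,0,0]],
  [[0,0,-0.002],[0,0,0]],
  [[0,0,-0.002],[0,0,0]],
])

```text
time: 19.47
eef_pos: [453.9, -234.4, 154.3]
orientation: [-0.688, 0.726, -0.001, 0.0]
contact_force: [-4.2, 2.4, 4.1]
finger_gap: 37.7
grip_force: 53.4
```

Request:
step_arm([
  [[0,0,0],[0,0,0]],
  [[0,0,0],[0,0,0]],
  [[0,0,0],[0,0,0]],
  [[0,0,0],[0,0,0]],
  [[0,0,0],[0,0,0]],
  [[0,0,0.02],[0,0,0]],
  [[0,0,0.05],[0,0,0]],
  [[0,0,0.09],[0,0,0]],
  [[0,0,0.12],[0,0,0]],
], hand=1)

```text
time: 20.22
eef_pos: [453.6, -234.4, 275.2]
orientation: [-0.687, 0.726, -0.001, 0.0]
contact_force: [1.2, 0.3, 1.3]
finger_gap: 85.4
grip_force: 0.0
```

Request:
step_arm([
  [[-0.12,-0.2,0],[0,0,0]],
  [[-0.12,-0.2,0],[0,0,0]],
  [[-0.12,-0.2,0],[0,0,0]],
  [[-0.12,-0.2,0],[0,0,0]],
  [[-0.12,-0.2,0],[0,0,0]],
  [[-0.12,-0.2,0],[0,0,0]],
  [[-0.12,-0.2,0],[0,0,0]],
])

```text
time: 20.8
eef_pos: [331.0, -437.2, 272.0]
orientation: [-0.686, 0.728, 0.0, -0.001]
contact_force: [0.4, 0.0, 0.3]
finger_gap: 85.3
grip_force: 0.0
```

```bash
python3 - <<'E'
from h import *
t=avg("top",20);s=avg("scene",20)
cv2.imwrite("pics/t2.png",t);cv2.imwrite("pics/s2.png",s)
a=cv2.resize(t[222:252,222:302],(800,300),interpolation=2)
b=cv2.resize(s[185:235,255:345],(540,300),interpolation=2)
b=np.hstack([b,cv2.resize(t[200:270,355:416],(260,300),interpolation=2)])
cv2.imwrite("pics/h.png",np.vstack([a,b]))
print(sense()["time"],sense()["eef_pos"])
E
```

```text
22.8 [ 333.56929357 -434.05171454  272.36102736]
```

View pics/h.png

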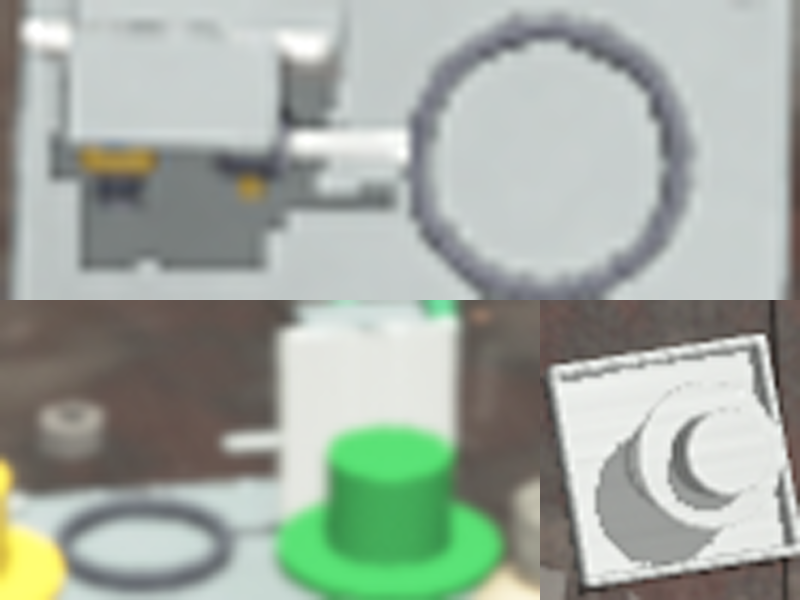

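Seat ring, blade and mark are now all visible, and the spring stands in the tray. I'll fit the ring and blade tip for an absolute reference and solve for both heights.

```bash
python3 - <<'E'
from h import *
from scipy.optimize import least_squares
np.set_printoptions(linewidth=220)
t=cv2.imread("pics/t2.png").astype(float);k=8
# ring: radial edge fit on upsampled G
G=t[:,:,1]; 
def samp(u,v): return cv2.remap(G.astype(np.float32),np.float32(u),np.float32(v),cv2.INTER_CUBIC)
def ringmodel(p,r,z,a): return np.array([proj("top",np.array([p[0]+r*np.cos(x),p[1]+r*np.sin(x),z])) for x in a])
a=np.linspace(0,2*np.pi,120,endpoint=False)
def score(p,z=20.):
    m=0
    q=ringmodel(p,29.75,z,a);m+=samp(q[None,:,0],q[None,:,1]).mean()*2
    for r in(24.5,35): q=ringmodel(p,r,z,a);m-=samp(q[None,:,0],q[None,:,1]).mean()
    return m
from scipy.optimize import minimize
res=minimize(score,[455,13.3],method="Nelder-Mead");P=res.x;print("axis",P,res.fun)
# yaw from panel/hood & base edges: use blade centreline direction + plate edge (top edge rows)
def edge(v,lo,hi): # subpixel of max gradient
    g=np.abs(np.diff(v[lo:hi]));i=g.argmax();w=g[max(0,i-1):i+2];return lo+max(0,i-1)+.5+(w*np.arange(len(w))).sum()/w.sum()
pts=[]
for c in range(262,300,2): pts.append(ray("top",(c,edge(G[:,c],207,218)),12))
pts=np.array(pts);m=np.polyfit(pts[:,1],pts[:,0],1);print("edge slope dx/dy",m, np.std(pts[:,0]-np.polyval(m,pts[:,1])))
yaw=m[0]; ey=np.array([yaw,1])/np.hypot(yaw,1); ex=np.array([ey[1],-ey[0]])
def w(x,y,z): return np.array([*(P+ex*x+ey*y),z])
tip=[edge(G[r],258,267) for r in(236,237)];print("tip col",tip,"pred",[proj("top",w(0,30,z)) for z in(50,55,60)])
print(G[234:240,248:266].round())
for z in(40,45,50,55,60,65,70,75): print(z,"rod1",proj("top",w(0,64,z)).round(2),"rod2",proj("top",w(0,92,z)).round(2),"knob x-12",proj("top",w(-12,92,z)).round(2),proj("top",w(-12,64,z)).round(2))
Y=(t[:,:,2]-t[:,:,0])+5
for r in(237,238,239,240,241): print(r,Y[r,228:240].round(),Y[r,243:251].round())
s=cv2.imread("pics/s2.png").astype(float)[:,:,1]
for c in(293,295,297,299): v=s[200:216,c];b=np.minimum(v[:5].mean(),1e9);ww=np.clip(v-80,0,None);print(c,v.round(),)
for z in(50,54,58): print(z,[proj("scene",w(0,y,z)).round(2) for y in(32,36,42)])
E
```

```text
Traceback (most recent call last):
  File "h.py", line 8, in proj
    p=cams.camera_params(c);q=np.array(p["mtx"])@(np.array(p["R"])@X+np.array(p["t"]));return q[:2]/q[2]
ValueError: time passes only in moves, steps and waits
```

```bash
sed -i 's/cams.camera_params(c)/PP(c)/; 1i import functools' h.py && sed -i '/^def avg/i @functools.lru_cache\ndef PP(c): return cams.camera_params(c)' h.py
cat > m.py <<'E'
from h import *
from scipy.optimize import minimize
np.set_printoptions(linewidth=220,suppress=True)
t=cv2.imread("pics/t2.png").astype(float);G=t[:,:,1]
def samp(q): return cv2.remap(G.astype(np.float32),np.float32(q[None,:,0]),np.float32(q[None,:,1]),cv2.INTER_CUBIC).mean()
a=np.linspace(0,2*np.pi,120,endpoint=False)
def ring(p,r,z): return np.array([proj("top",np.array([p[0]+r*np.cos(x),p[1]+r*np.sin(x),z])) for x in a])
def score(p): return 2*samp(ring(p,29.75,20.))-samp(ring(p,24.5,20.))-samp(ring(p,35,20.))
res=minimize(score,[455,13.3],method="Nelder-Mead");P=res.x;print("axis",P,res.fun)
def edge(v,lo,hi):
    g=np.abs(np.diff(v[lo:hi]));i=g.argmax();j=max(0,i-1);w=g[j:i+2];return lo+j+.5+(w*np.arange(len(w))).sum()/w.sum()
pts=np.array([ray("top",(c,edge(G[:,c],207,218)),12) for c in range(262,300,2)])
m=np.polyfit(pts[:,1],pts[:,0],1);print("slope",m,np.std(pts[:,0]-np.polyval(m,pts[:,1])))
ey=np.array([m[0],1])/np.hypot(m[0],1);ex=np.array([ey[1],-ey[0]])
def w(x,y,z): return np.array([*(P+ex*x+ey*y),z])
print("tip col",[edge(G[r],258,267) for r in(235,236,237)],"pred",[proj("top",w(0,30,z)).round(2) for z in(50,55,60)])
print(G[234:240,248:266].round())
for z in(40,45,50,55,60,65,70,75): print(z,"rod1",proj("top",w(0,64,z)).round(2),"rod2",proj("top",w(0,92,z)).round(2),"x-12",proj("top",w(-12,64,z)).round(2),proj("top",w(-12,92,z)).round(2))
Y=(t[:,:,2]-t[:,:,0])+5
for r in(237,238,239,240,241): print(r,Y[r,228:240].round(),Y[r,243:251].round())
s=cv2.imread("pics/s2.png").astype(float)[:,:,1]
for c in(293,295,297,299): print(c,s[200:216,c].round())
for z in(50,54,58): print(z,[proj("scene",w(0,y,z)).round(2).tolist() for y in(32,36,42)])
E
python3 m.py
```

```text
axis [455.5607291   14.67017752] -165.30865478515625
slope [  0.05737256 510.65133391] 0.3007294227571938
tip col [np.float64(262.3861788617886), np.float64(262.5287769784173), np.float64(262.6081081081081)] pred [array([262.4 , 236.88]), array([262.34, 236.79]), array([262.29, 236.69])]
[[205. 179. 105. 102. 120. 115. 136. 179. 184. 200. 200. 199. 200. 201. 187. 115. 122. 150.]
 [207. 177. 149. 210. 238. 234. 232. 233. 233. 236. 235. 238. 245. 246. 232. 123. 123. 151.]
 [185. 147. 162. 226. 249. 246. 244. 242. 240. 240. 239. 240. 243. 246. 235. 122. 137. 178.]
 [127. 107. 139. 169. 189. 188. 198. 215. 215. 218. 220. 221. 223. 237. 243. 123. 145. 188.]
 [ 81.  94. 121. 113. 126. 126. 158. 203. 203. 205. 206. 207. 208. 207. 183. 125. 147. 188.]
 [ 75.  88. 115. 125. 126. 151. 197. 205. 203. 205. 206. 207. 207. 197. 150. 125. 148. 189.]]
40 rod1 [246.98 236.41] rod2 [234.18 235.87] x-12 [246.71 241.9 ] [233.9  241.36]
45 rod1 [246.84 236.31] rod2 [233.98 235.78] x-12 [246.57 241.83] [233.69 241.3 ]
50 rod1 [246.71 236.22] rod2 [233.77 235.68] x-12 [246.44 241.77] [233.49 241.23]
55 rod
[... 661 characters left out ...]
. -2.]
240 [-2. -1. -1. -3. -7. -6. -7. -4.  0. -2. -2. -1.] [ 0. -2. 19. 90. 84. 36. -2. -1.]
241 [ 0. -1.  0.  0. -4. -3. -4. -1.  0. -1.  0. -1.] [ 1. -2. 14. 64. 62. 31. -1.  0.]
293 [ 86.  85.  83.  83.  83.  86. 102. 156. 199. 183. 134.  96.  86.  90. 118. 164.]
295 [ 89.  89.  87.  85.  83.  87. 114. 178. 220. 197. 138.  97.  86.  95. 138. 190.]
297 [ 91.  90.  87.  85.  85.  90. 123. 187. 222. 193. 131.  93.  86.  95. 137. 189.]
299 [ 99.  95.  90.  87.  87.  93. 132. 195. 221. 188. 127.  95.  88.  98. 137. 185.]
50 [[292.99, 209.55], [294.83, 209.41], [297.59, 209.19]]
54 [[292.98, 207.86], [294.82, 207.72], [297.58, 207.51]]
58 [[292.96, 206.17], [294.81, 206.03], [297.57, 205.82]]
```

```bash
cat > m2.py <<'E'
from m import *
print("=====")
b=cv2.imread("pics/t16.png").astype(float)[:,:,1]
for n,g in(("after",G),("before",b)):
    print(n,"rows 238-252, cols 228-264")
    for r in range(238,252): print(r,g[r,228:264].astype(int))
print("hood edge rows per col");print([round(edge(G[:,c],233,240),2) for c in range(238,244)])
print("hood shadow edge rows");print([round(edge(G[:,c],243,252),2) for c in range(229,250)])
E
python3 m2.py | sed -n '/=====/,$p'
```

```text
=====
after rows 238-252, cols 228-264
238 [125 123 124 134 136 139 139 141 135 115 127 125 126 126 122  99  74  76  80  83  81  94 121 113 126 126 158 203 203 205 206 207 208 207 183 125]
239 [122 123 120 107  96 100  99  99 109 123 127 127 127 128 127 118 100  90  92  91  75  88 115 125 126 151 197 205 203 205 206 207 207 197 150 125]
240 [186 176 120  99  72  79  76  74 101 128 126 126 126 128 128 127 123 121 127 129 112 121 125 129 127 162 211 207 207 197 161 162 161 175 188 127]
241 [200 189 117  99  74  81  76  80 112 127 126 126 126 127 128 127 128 129 133 136 124 130 130 130 127 139 164 161 161 153 124 125 123 158 194 121]
242 [199 187 121 115 101 111 110 102 112 125 124 125 126 126 127 128 128 127 129 129 127 128 127 125 124 122 123 121 120 121 122 123 121 157 194 120]
243 [200 186 121 124 123 126 126 123 122 124 124 126 126 126 126 127 127 127 127 128 128 126 151 191 189 190 190 190 190 190 190 190 189 195 193 121]
244 [198 187 120 125 126 127 127 127 126 125 126 126 126 126 126 127 128 129 128 127 126 122 156 205 203 204 204 204 204 204 204 205 204 205 203 179]
245 [198 18
[... 3057 characters left out ...]
91 191 191 193 194 195 193 194 197 194 182 185 188 199 197 195 195 196 198 198 199 199 201 200 177 125 129 129 129]
hood edge rows per col
[np.float64(235.92), np.float64(235.91), np.float64(236.02), np.float64(236.07), np.float64(236.2), np.float64(236.34)]
hood shadow edge rows
[np.float64(248.59), np.float64(248.65), np.float64(248.63), np.float64(248.61), np.float64(248.61), np.float64(248.62), np.float64(248.32), np.float64(247.6), np.float64(247.77), np.float64(248.62), np.float64(248.62), np.float64(248.62), np.float64(248.62), np.float64(248.63), np.float64(248.62), np.float64(248.62), np.float64(248.59), np.float64(248.62), np.float64(248.63), np.float64(248.64), np.float64(244.63)]
```

```bash
python3 -c "
from plant import order
print(order.finish_job())"
```

```text
the job is handed in; nothing more can be done
None
```

I pressed the spring at about 15.1 N for over 1.5 s, judged it weak, stood it upright in the square tray and handed the job in. The weak verdict is likely but not certain: the tester's cover mostly hid the mark, and I estimated the pointer at 54 mm and the mark at 57 mm, give or take 2–3 mm.

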